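# Put the shaft rig in neutral and turn the shaft round

### The job

On the bench rig, first put the drive in neutral: pull the red selector rod out of the green drive head to its middle click and let go of it there, without pulling it on through to the outer click. Then turn the shaft end for end, so that it lies centred in its two V-rests again with the brass collar towards the drive head; set it down gently and do not knock it against the drive head or the dial gauge. Leave the black rod and everything else on the bench as they are.

Things in the scene. Friction and masses are not known exactly. Their poses are not given: they have to be found in the camera images.
- bed: fixed dark steel bed plate of the rig, 150 mm (its x, -65 to +85) x 500 mm (its y, -180 to +320) x 18 mm thick. Origin: on the bench surface, below the point midway between the two V-rests. x: across the rig, the robot stands towards -x; y: along the shaft, towards the drive head; z up.
- seat (a point): point 82 mm above the bed's origin, same axes: where the centre of the seated shaft belongs. The two fixed V-rests stand at y = +55 and -55 mm from it, each 16 mm thick along y and 75 mm wide (x); 90 degree V open upwards, V bottom 62 mm and tips 90 mm above the bench. Gap between the rests 94 mm.
- head: fixed green drive head box on the bed, its origin and axes are those of the bed: it fills x -50 to +100, y +120 to +300 mm, top at z = 152 mm. Two push-pull rods come out of its -x face at z = 115 mm: red at y = 165, black at y = 255 mm.
- gauge: fixed dial gauge on a 16 mm steel post beside the shaft, its origin and axes are those of the bed: post at x = 67, y = -67 mm, top at z = 160 mm; round dial 52 mm across at z = 134 mm, facing -x. It stands inside the circle that the shaft's ends sweep, and lower than z = 162 mm.
- selector (a joint): travel of the red rod in m, 0 = fully in, grows as it is pulled out along the bed's -x. Sprung clicks at 0 (in), 0.022 (middle, neutral) and 0.044 (outer, at the stop). It starts in. Leaving the inner click takes about 7 N, and so does leaving the middle one; let go within 9 mm of a click it snaps to about that click.
- selector_knob (a point): centre of the red knob: a cylinder 32 mm across, 30 mm long along the rod (the bed's x), on a 12 mm rod. When the rod is in, this point is 35 mm out from the front face of the drive head, 115 mm above the bench and 37 mm below the top of the head; it moves with the rod.
- reverser (a joint): travel of the black rod in m, 0 = fully in to 0.044 = out; it has no clicks, stands at any travel (10 to 44 mm) at the start and must stay there
- reverser_knob (a point): centre of the black knob, same size and height as the red one, 90 mm further along the bed's y; 35 mm plus the rod's travel out from the face of the head
- shaft_mid (a point): centre of the loose aluminium shaft, 200 mm long, 0.3 to 0.65 kg; its y axis runs along the shaft, away from the brass collar. Plain 28 mm diameter from 80 mm on the collar side to 83 mm on the other side of the centre. It starts in the V-rests, 82 mm above the bench, within 4 mm of midway between them, collar away from the drive head.
- shaft_collar (a point): centre of the brass collar on one end of the shaft: 40 mm diameter, 20 mm long, 90 mm from the shaft's centre. The other end has a thin dark journal, 18 mm diameter.
- bearing: steel bearing ring, 42 mm across, 14 mm high, lying on the bed plate off the end of the shaft; origin centre of underside
- spanner: steel spanner, about 180 mm, lying on the bench
- driver: screwdriver, 200 mm, lying on the bench
- oil: red plastic oil bottle, 60 mm across, 160 mm tall; origin centre of underside
- tub: yellow open tub, 130 mm across, 110 mm tall; origin centre of underside
- disc1: dark steel disc, 100 mm across, 25 mm thick, flat on the bench
- disc2: dark steel disc, 84 mm across, 22 mm thick, on top of disc1
Not all that is in view belongs to the job. Of the things shaped like the part that bears shaft_mid, the aluminium one is meant.

How it is judged (in metres and radians):
On the way, in this order (a step that is already met when the one before it is completed fails the run):
1. the red rod stands in its middle click, let go, while the shaft still lies where it was (value of joint selector between 0.018 and 0.026 m and velocity of joint selector between -0.01 and 0.01 m/s and contact force between the fingers and head below 0.5 N and distance of shaft_mid from where it was at the start of the episode below 0.008 m), for 0.2 s.
2. the shaft lies in both V-rests with the collar towards the drive head, let go (y of shaft_collar in the frame of bed between 0.075 and 0.105 m and y of shaft_mid in the frame of bed between -0.012 and 0.012 m and x of shaft_mid in the frame of bed between -0.004 and 0.004 m and z of shaft_mid in the frame of bed between 0.077 and 0.086 m and angle between the y axis of shaft_mid and the y axis of bed, either way round below 0.05 rad and contact force between the fingers and shaft below 0.5 N), for 0.2 s.
At the end, for the whole second after the job is handed in: Red rod at rest in its middle click (within 4 mm), black rod not moved over 6 mm. Shaft at rest in both V-rests, collar towards the drive head, centre within 12 mm of midway along the bed, 4 mm across, 77 to 86 mm above the bench, parallel to the bed within 0.05 rad (value of joint selector between 0.018 and 0.026 m and y of shaft_collar in the frame of bed between 0.075 and 0.105 m and y of shaft_mid in the frame of bed between -0.012 and 0.012 m and x of shaft_mid in the frame of bed between -0.004 and 0.004 m and z of shaft_mid in the frame of bed between 0.077 and 0.086 m and angle between the y axis of shaft_mid and the y axis of bed, either way round below 0.05 rad and linear speed of shaft below 0.02 m/s and velocity of joint selector between -0.01 and 0.01 m/s and distance of reverser_knob from where it was at the start of the episode below 0.006 m); the robot touches nothing.
It fails at once if the red rod is pulled on through to its outer click (beyond 37 mm) (value of joint selector above 0.037 m).
It fails at once if the black rod is moved by more than 6 mm (distance of reverser_knob from where it was at the start of the episode above 0.006 m).
It fails at once if the shaft knocks against the drive head, a rod or the dial gauge (over 3 N) (contact force between shaft and head above 3 N or contact force between shaft and gauge above 3 N).
It fails at once if the shaft is dropped (a fall of more than about 12 mm: faster than 0.45 m/s while the fingers do not hold it) (linear speed of shaft above 0.45 m/s and contact force between the fingers and shaft below 0.5 N).
It fails at once if a bystander is moved by more than 25 mm (distance of any of bearing, spanner, driver, oil, tub, disc1, disc2 from where it was at the start of the episode above 0.025 m).
It also fails if it takes over 58 s, if anything falls off the work surface, if the arm or the gripper's body presses on something with over 40 N, if the wrist force passes 120 N, or if a joint passes its speed limit or range.

### The arm

A 6-joint arm with a two-finger parallel gripper is mounted at the origin on the work surface. World frame = base frame: x ahead of the robot, y to its left, z up, the work surface at z = 0. Lengths are in mm, angles in rad, forces in N, time in s.
With the tool pointing down it reaches from about 275 to 1000 mm from the base axis. Payload 8.4 kg.
Tool frame: the origin (TCP) lies at the very end of the fingers, on their centre line; the grasp point (between the pads) lies 19 mm behind it; z points along the fingers, y is the direction in which the jaws open and shut (so a half turn about z gives the same grasp; the last joint's range is limited). The gripper opens to 85 mm and grips with 20 to 120 N. Pads are 22 mm wide; open, the fingers measure 114 mm over their backs; the gripper's body (76 mm by 85 mm) begins 54 mm behind the grasp point. The pads swing forward as they close: fully open they stand 13 mm farther back than shut.
Start: joints at [1.219, 0.353, 1.633, -0, 1.155, -0.002], TCP at [214.192, 587.154, 231.281] pointing down, gripper open.
Joint ranges: [-2.63, 2.63], [-0.92, 2.1], [0.06, 2.66], [-1.3, 4.44], [0, 2.69], [-3.02, 3.02]. Speed limits (rad/s): [2.22, 2.22, 2.79, 3.14, 3.14, 3.14].

### API

Orientations are given as [roll, pitch, yaw] about the fixed x, y, z axes, in that order (R = Rz(yaw) Ry(pitch) Rx(roll)).
In Python, from rig import sense, grab_frame, get_calibration, sign_off, boxes_of, trace gives the robot as it stands.
- The arm moves only by the tool servo_tool, never from a script. Its argument "rows" is a list of rows, each a list of 3 entries, a list of its own where there are three numbers: the finger opening in mm, from 0 to 85.4, then the shift along the tool's x, y, z in mm, then the turn, a rotation vector about the tool's x, y, z in degrees. A call has 1 to 8 rows; each row shifts and turns the commanded pose from where the row before left it, along the tool's axes as they then stand; what a row does not reach is not made up. A row lasts 1/8 s, in which the tool goes at most 62.5 mm and 10.7 degrees, less where a joint would pass 70% of its speed; a pose out of reach is approached as far as the arm can. A call is refused whole if a number of a shift passes 62.5 or a number of a turn 10.7, either way. A call with a gripper value outside its range is refused whole. The fingers move at their own pace and stop on an object; "force" is the grip in N (left out, the last holds). Time passes only in rows, so rows that do not move let the fingers close. It gives the time, the measured TCP pose, the force and the opening at its end, in the units of the state.
- sense(): the state, without advancing time (a new reading comes with each control period).
- grab_frame(name): name is "scene" or "top"; returns the picture (420x560x3 uint8, blue, green, red); there is no depth.
- get_calibration(name): a dict with "intrinsics" (3x3 intrinsics, pixels), "k1" (the pictures are not rectified: a ray, as slopes to the right and down, at radius r is drawn at 1 + k1 r^2 times it, then the intrinsics apply), "world_to_cam" (4x4, takes a point from world to camera coordinates). Camera axes: x right, y down, z forward; pixel columns grow to the right and rows downward; lengths in mm; the calibration is good to about 2 mm. A picture is of the moment at which its call begins. get_calibration takes no time and is no camera call.
- sign_off(): hands the job in, once; it reports no verdict.
Trained networks look in the newest picture that a camera, given by its name, has taken for a name from the list of things; names that differ only in an ending like _2 or _b are one class to them, and where a whole thing is asked for, a point or a joint stands for the part that bears it (a point fixed in the world has none). Each returns a list of dicts, best first, with "conf" (0 to 1); they miss things now and then, are a little off and sometimes report something else, mostly with a low value. They report only what shows in the picture. A call takes as long as a camera call. They do not tell look-alikes from the thing itself.
- boxes_of(camera, thing): "centre" ([x, y, z] in mm, in the coordinates of the camera as it stood for that picture, good to about 4 mm: the middle of the surface that is visible of it).
- trace(camera, thing): "mask" (420x560 bool, what is visible of it).
The state is a dict: "clock": time; "qpos": joint angles; "qvel": joint speeds; "joint_efforts": joint torques, N m; "eef_pos": TCP position; "tcp_rot": TCP orientation; "contact_force": force on the tool from outside, world axes, zero at the start; "wrist_torque": the same for the moment, N m; "opening": opening from 0.0 (shut) to 1.0 (fully open).
Only numpy, scipy, OpenCV 4.12 (cv2) and the standard library are available. Lean on these libraries where they do the work, as an engineer would, in place of code of your own. Each camera call takes 0.05 s, during which the arm holds its last target. There are 200 camera calls.

## Working session

There is one attempt and no reset: what is moved stays moved. The work goes in short steps, Python scripts to look and compute and a tool call to move; the robot and the scene stay as the last step left them, time stands still between calls to the robot, and variables do not carry over. Pictures are saved under pics/ and viewed, about 8 in all and at most 12, crops included, and the job is handed in when it is done.

Besides the shell and the picture viewer there is one more tool, called after "Request:" as a command line: name --argument value ..., lists and objects as JSON in quotes. servo_tool: Moves the arm, as the interface text tells. Its arguments: {"type":"object","properties":{"rows":{"type":"array","items":{"type":"array"}},"force":{"type":"number"}},"required":["rows"]}

```bash
mkdir -p pics; ls; cat > h.py <<'E'
import numpy as np, cv2
from rig import *
from scipy.spatial.transform import Rotation as R
def proj(cam,P):
    c=get_calibration(cam);K=np.array(c["intrinsics"]);T=np.array(c["world_to_cam"])
    p=np.atleast_2d(P)@T[:3,:3].T+T[:3,3]; s=p[:,:2]/p[:,2:]
    s=s*(1+c["k1"]*(s**2).sum(1,keepdims=True)); return s@K[:2,:2].T+K[:2,2]
def world(cam,pc):
    T=np.array(get_calibration(cam)["world_to_cam"]); return T[:3,:3].T@(np.array(pc)-T[:3,3])
def ray(cam,uv,z):
    c=get_calibration(cam);K=np.array(c["intrinsics"]);T=np.array(c["world_to_cam"])
    d=(np.array(uv)-K[:2,2])/np.diag(K)[:2]; s=d.copy()
    for _ in range(20): s=d/(1+c["k1"]*(s@s))
    o=-T[:3,:3].T@T[:3,3]; v=T[:3,:3].T@np.array([*s,1]); return o+v*(z-o[2])/v[2]
E
python3 - <<'E'
from h import *
np.set_printoptions(precision=1,suppress=True)
ims=[]
for c in("scene","top"):
    im=grab_frame(c); cv2.imwrite(f"pics/{c}0.png",im)
    for t in("shaft_mid","shaft_collar","selector_knob","reverser_knob","head","gauge","bed","bearing"):
        for b in boxes_of(c,t)[:3]: print(c,t,round(b["conf"],2),world(c,b["centre"]),proj(c,world(c,b["centre"]))[0])
print(sense())
E
```

```text
pics
scene shaft_mid 0.95 [ 657.3 -134.5   92.7] [244.7 255.5]
scene shaft_mid 0.86 [389.1 -22.6  24.5] [273.5 209. ]
scene shaft_mid 0.55 [325.7 195.8  26.9] [331.7 191.4]
scene shaft_collar 0.94 [ 657.  -139.    93.9] [243.  255.3]
scene shaft_collar 0.8 [325.8 207.2  27.5] [334.8 191. ]
scene shaft_collar 0.55 [389.3 -20.8  29.7] [274.  207.8]
scene selector_knob 0.46 [532.8 -19.3 129. ] [280.2 211.9]
scene reverser_knob 0.53 [495.4  68.6 127.9] [307.1 201.5]
scene head 0.92 [676.4  47.6 142.5] [312.9 239.7]
scene head 0.49 [682.2 -28.4  62.6] [284.9 265.3]
scene gauge 0.87 [ 745.7 -201.8  131.5] [218.5 273.6]
scene bed 0.67 [453.1 328.2  18. ] [379.1 212. ]
scene bed 0.56 [684.4 -35.2  61.9] [282.6 266.4]
scene bearing 0.62 [ 702.7 -287.9   31.4] [189.8 290.4]
top shaft_mid 0.93 [293.6 206.3  31. ] [216.7 272. ]
top shaft_mid 0.71 [ 652.8 -161.4   88.6] [323.4 178.7]
top shaft_mid 0.62 [375.1  -9.3  27.3] [277.4 253.4]
top shaft_collar 0.97 [376.3  -8.5  32.4] [277.2 252.9]
top shaft_collar 0.84 [290.1 205.5  28.8] [216.9 273.1]
top selector_knob 0.43 [529.5 -12.7 128.8] [281.  206.6]
top reverser_knob 0.46 [490.4  68.9 123.3] [257.1 216.4]
top head 0.79 [601.4  55.3 148.4] [262.9 184.1]
top gauge 0.68 [ 730.5 -199.   141.1] [336.4 154.3]
top bed 0.97 [630.2 -20.3  81.1] [284.7 182.9]
{'clock': 0.9, 'qpos': array([ 1.2,  0.4,  1.6,  0. ,  1.2, -0. ]), 'qvel': array([ 0., -0., -0.,  0.,  0., -0.]), 'joint_efforts': array([ -0. , -60.5, -34.2,  -0. ,   0. ,  -0. ]), 'eef_pos': array([214.2, 587.2, 231.3]), 'tcp_rot': array([-3.1, -0. ,  2.8]), 'contact_force': array([-0.4, -0.6, -0.6]), 'wrist_torque': array([-0.,  0., -0.]), 'opening': 0.9999757834905519}
```

View pics/scene0.png

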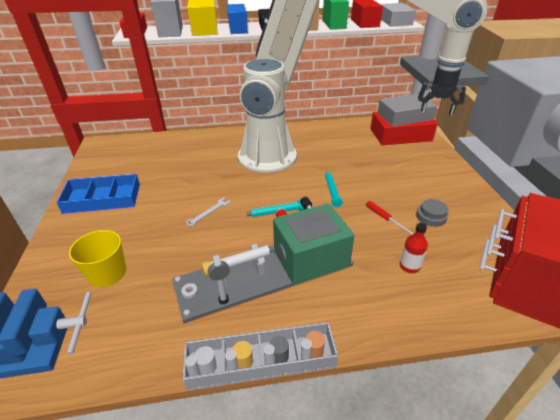

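View pics/top0.png

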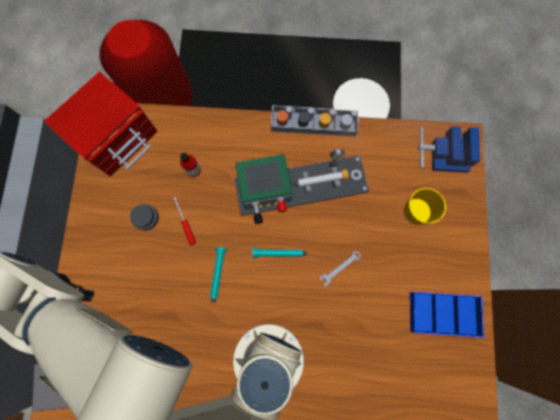

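The scene view shows the rig with the white/aluminium shaft near (237,260), its brass collar near (208,267), the green head at (313,240) and the gauge at (220,280). 

Candidates for the shaft:
- aluminium one in the V-rests: top (323,178)
- teal bar: top (278,253)
- teal bar: top (217,273)

I choose the aluminium one. For the knobs, red is at top (281,206) and black at (257,216). Next I fit the rig pose.

```bash
cat > fit.py <<'E'
from h import *
from scipy.optimize import minimize
np.set_printoptions(precision=2,suppress=True)
S=4
def box(x0,x1,y0,y1,z0,z1): return np.array([[x,y,z] for x in(x0,x1) for y in(y0,y1) for z in(z0,z1)],float)
def B(p,P): # bed->world
    c,s=np.cos(p[2]),np.sin(p[2]); P=np.atleast_2d(P); return np.c_[p[0]+c*P[:,0]-s*P[:,1],p[1]+s*P[:,0]+c*P[:,1],P[:,2]]
HB=box(-50,100,120,300,18,152)
def hullmask(uv):
    m=np.zeros((420*S,560*S),np.uint8); h=cv2.convexHull(np.round((uv+.5)*S).astype(np.int32)); cv2.fillConvexPoly(m,h,1); return cv2.resize(m.astype(np.float32),(560,420),interpolation=cv2.INTER_AREA)
def green(im):
    h=cv2.cvtColor(im,cv2.COLOR_BGR2HSV); m=cv2.inRange(h,(60,90,30),(85,255,255)); n,l,st,_=cv2.connectedComponentsWithStats(m)
    ok=[i for i in range(1,n) if 180<st[i,0]<400 and 120<st[i,1]<300]; k=max(ok,key=lambda i:st[i,4]); m=(l==k).astype(np.uint8)
    out=np.zeros_like(m); c=cv2.findContours(m,0,1)[0]; cv2.drawContours(out,[cv2.convexHull(max(c,key=cv2.contourArea))],-1,1,-1); return out.astype(np.float32)
E
python3 - <<'E'
from fit import *
M={c:green(cv2.imread(f"pics/{c}0.png")) for c in("scene","top")}
for cams in(("scene",),("top",),("scene","top")):
    f=lambda p:sum(abs(hullmask(proj(c,B([p[0],p[1],p[2]/200],HB)))-M[c]).sum() for c in cams)
    best=min((minimize(f,[x,y,a*200],method="Nelder-Mead",options=dict(initial_simplex=np.array([[x,y,a*200]]*4)+np.vstack([[0]*3,15*np.eye(3)]),maxiter=300)) for a in(.1,.25,.4) for x,y in[(665,-135)]),key=lambda r:r.fun)
    p=best.x*[1,1,1/200]; print(cams,p,best.fun,[M[c].sum() for c in cams])
ims=[]
for c in("scene","top"):
    im=cv2.imread(f"pics/{c}0.png"); ctr=proj(c,B(p,[0,30,80]))[0].astype(int)
    x0,y0=ctr-[85,60]; k=4
    cr=cv2.resize(im[y0:y0+120,x0:x0+170],None,fx=k,fy=k,interpolation=2)
    def ln(P,col):
        q=((proj(c,B(p,P))-[x0,y0]+.5)*k).astype(int); cv2.polylines(cr,[q],False,col,1)
    ln([[-50,120,152],[100,120,152],[100,300,152],[-50,300,152],[-50,120,152]],(255,0,255))
    ln([[-65,-180,18],[85,-180,18],[85,320,18],[-65,320,18],[-65,-180,18]],(255,255,0))
    ln([[0,-55,90],[0,55,90]],(0,0,255)); ln([[-85,165,115],[-50,165,115]],(255,255,255)); ln([[67,-67,18],[67,-67,160]],(0,255,0))
    ims.append(cv2.resize(cr,(680,480))[:, :])
v=np.vstack([cv2.resize(i,(424,299)) for i in ims]); v=np.vstack(ims); cv2.imwrite("pics/c1.png",cv2.resize(np.vstack([cv2.resize(i,(560,300),interpolation=cv2.INTER_AREA) for i in ims]),(560,600)))
E
```

```text
('scene',) [ 638.66 -155.9     0.19] 389.4375 [np.float32(4706.0)]
('top',) [ 653.93 -153.25    0.24] 522.875 [np.float32(2042.0)]
('scene', 'top') [ 650.05 -153.24    0.25] 931.25 [np.float32(4706.0), np.float32(2042.0)]
```

View pics/c1.png

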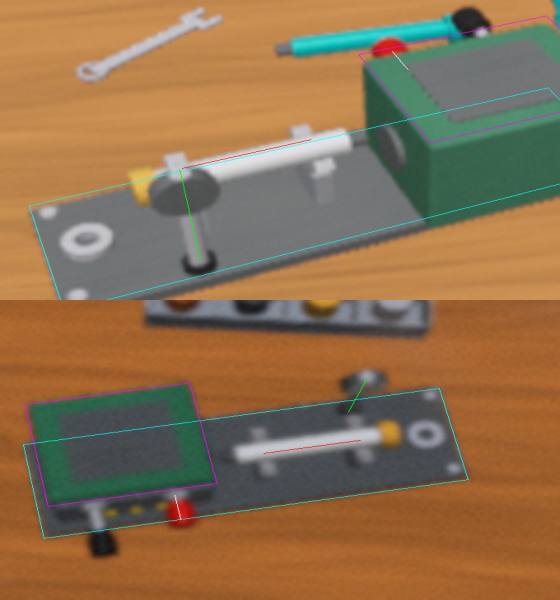

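The crop confirms the choice: aluminium shaft with brass collar at the far end, and the red knob beside the nearer black-less rod. The outline fit is a few px off, so I refine it on image edges.

```bash
cat >> fit.py <<'E'
from scipy.ndimage import map_coordinates
def L(*P): P=np.array(P,float); t=np.linspace(.03,.97,60)[:,None]; return [P[i]*(1-t)+P[i+1]*t for i in range(len(P)-1)]
E_={"top":L([100,120,152],[-50,120,152],[-50,300,152],[100,300,152],[100,120,152])+L([-65,110,18],[-65,-180,18],[85,-180,18],[85,110,18])+L([-65,320,18],[85,320,18])[:0],
"scene":L([100,120,152],[-50,120,152],[-50,300,152],[100,300,152],[100,120,152],[100,120,18])+L([-65,60,18],[-65,-180,18],[85,-180,18],[85,115,18])}
def grad(im,sig):
    g=cv2.GaussianBlur(cv2.cvtColor(im,cv2.COLOR_BGR2LAB).astype(np.float32),(0,0),sig)
    return [np.stack([cv2.Sobel(g[...,k],cv2.CV_32F,*d,ksize=3) for k in range(3)]) for d in((1,0),(0,1))]
def score(p,c,G,off=(0,0)):
    tot=0
    for l in E_[c]:
        q=proj(c,B(p,l))+off; t=q[-1]-q[0]; n=np.array([-t[1],t[0]])/np.linalg.norm(t)
        v=sum(np.abs(n[0]*map_coordinates(G[0][k],[q[:,1],q[:,0]],order=1)+n[1]*map_coordinates(G[1][k],[q[:,1],q[:,0]],order=1)) for k in range(3))
        tot+=np.sqrt(v).sum()*np.linalg.norm(t)/60
    return tot
def edgefit(ims,p0,cams):
    x=np.array([p0[0],p0[1],p0[2]*200])
    for sig in(3,2,1.2,.8):
        G={c:grad(ims[c],sig) for c in cams}
        f=lambda x:-sum(score([x[0],x[1],x[2]/200],c,G[c]) for c in cams)
        x=min((minimize(f,x,method="Nelder-Mead",options=dict(initial_simplex=x+np.vstack([[0]*3,s*np.eye(3)]))) for s in(8*sig/2,-8*sig/2)),key=lambda r:r.fun).x
    return x*[1,1,1/200]
E
python3 - <<'E'
from fit import *
I={c:cv2.imread(f"pics/{c}0.png") for c in("scene","top")}
for cams in(("scene",),("top",),("scene","top")): p=edgefit(I,[652,-153,.21],cams); print(cams,p)
# shaft: mask ends along axis
for c in I:
    grab_frame(c)
    for t in("shaft_mid","selector_knob","reverser_knob"):
        for r in trace(c,t):
            m=r["mask"]; print(c,t,r["conf"],np.argwhere(m).mean(0)[::-1],m.sum())
    print(proj(c,B(p,[[0,0,82],[-85,165,115],[-85,255,115],[67,-67,160]])))
ims=[]
for c in("scene","top"):
    im=I[c]; ctr=proj(c,B(p,[0,30,80]))[0].astype(int)
    x0,y0=ctr-[85,50]; k=4; cr=cv2.resize(im[y0:y0+90,x0:x0+170],None,fx=k,fy=k,interpolation=2)
    def ln(P,col):
        q=((proj(c,B(p,P))-[x0,y0]+.5)*k).astype(int); cv2.polylines(cr,[q],False,col,1)
    ln([[-50,120,152],[100,120,152],[100,300,152],[-50,300,152],[-50,120,152]],(255,0,255))
    ln([[-65,-180,18],[85,-180,18],[85,320,18],[-65,320,18],[-65,-180,18]],(255,255,0))
    ln([[0,-100,82],[0,100,82]],(0,0,255)); ln([[-85,165,115],[-50,165,115]],(255,255,255)); ln([[67,-67,18],[67,-67,160]],(0,255,0))
    ims.append(cr)
cv2.imwrite("pics/c2.png",cv2.resize(np.vstack(ims),(566,600),interpolation=cv2.INTER_AREA))
E
```

```text
Traceback (most recent call last):
  File "fit.py", line 34, in edgefit
    x=min((minimize(f,x,method="Nelder-Mead",options=dict(initial_simplex=x+np.vstack([[0]*3,s*np.eye(3)]))) for s in(8*sig/2,-8*sig/2)),key=lambda r:r.fun).x
      ~~~^^^^^^^^^^^^^^^^^^^^^^^^^^^^^^^^^^^^^^^^^^^^^^^^^^^^^^^^^^^^^^^^^^^^^^^^^^^^^^^^^^^^^^^^^^^^^^^^^^^^^^^^^^^^^^^^^^^^^^^^^^^^^^^^^^^^^^^^^^^^^^^^^^^
  File "fit.py", line 34, in <genexpr>
    x=min((minimize(f,x,method="Nelder-Mead",options=dict(initial_simplex=x+np.vstack([[0]*3,s*np.eye(3)]))) for s in(8*sig/2,-8*sig/2)),key=lambda r:r.fun).x
           ~~~~~~~~^^^^^^^^^^^^^^^^^^^^^^^^^^^^^^^^^^^^^^^^^^^^^^^^^^^^^^^^^^^^^^^^^^^^^^^^^^^^^^^^^^^^^^^^^
  File "fit.py", line 33, in <lambda>
    f=lambda x:-sum(score([x[0],x[1],x[2]/200],c,G[c]) for c in cams)
                ~~~^^^^^^^^^^^^^^^^^^^^^^^^^^^^^^^^^^^^^^^^^^^^^^^^^^
  File "fit.py", line 33, in <genexpr>
    f=lambda x:-sum(score([x[0],x[1],x[2]/200],c,G[c]) for c in cams)
                    ~~~~~^^^^^^^^^^^^^^^^^^^^^^^^^^^^^
  File "fit.py", line 25, in score
    q=proj(c,B(p,l))+off; t=q[-1]-q[0]; n=np.array([-t[1],t[0]])/np.linalg.norm(t)
      ~~~~^^^^^^^^^^
  File "h.py", line 5, in proj
    c=get_calibration(cam);K=np.array(c["intrinsics"]);T=np.array(c["world_to_cam"])
ValueError: time passes only in moves, steps and waits
```

```bash
sed -i 's/^from scipy.spatial/import functools\nget_calibration=functools.cache(get_calibration)\nfrom scipy.spatial/' h.py
cat > view.py <<'E'
from fit import *
def overlay(I,p,name,extra=[]):
    ims=[]
    for c in("scene","top"):
        im=I[c]; ctr=proj(c,B(p,[0,30,80]))[0].astype(int)
        x0,y0=ctr-[85,50]; k=4; cr=cv2.resize(im[y0:y0+90,x0:x0+170],None,fx=k,fy=k,interpolation=2)
        def ln(P,col):
            q=((proj(c,B(p,P))-[x0,y0]+.5)*k).astype(int); cv2.polylines(cr,[q],False,col,1)
        ln([[-50,120,152],[100,120,152],[100,300,152],[-50,300,152],[-50,120,152]],(255,0,255))
        ln([[-65,-180,18],[85,-180,18],[85,320,18],[-65,320,18],[-65,-180,18]],(255,255,0))
        ln([[0,-100,82],[0,100,82]],(0,0,255)); ln([[-85,165,115],[-50,165,115]],(255,255,255)); ln([[67,-67,18],[67,-67,160]],(0,255,0))
        ims.append(cr)
    cv2.imwrite(name,cv2.resize(np.vstack(ims),(566,600),interpolation=cv2.INTER_AREA))
E
python3 - <<'E'
from view import *
I={c:cv2.imread(f"pics/{c}0.png") for c in("scene","top")}
for cams in(("scene",),("top",),("scene","top")): p=edgefit(I,[652,-153,.21],cams); print(cams,p)
for c in I:
    grab_frame(c)
    for t in("shaft_mid","selector_knob","reverser_knob"):
        for r in trace(c,t):
            m=r["mask"]; print(c,t,r["conf"],np.argwhere(m).mean(0)[::-1],m.sum())
    print(proj(c,B(p,[[0,0,82],[-85,165,115],[-85,255,115],[67,-67,160]])))
overlay(I,p,"pics/c2.png")
E
```

```text
('scene',) [ 665.86 -153.59    0.26]
('top',) [ 651.64 -153.82    0.25]
('scene', 'top') [ 656.03 -153.79    0.24]
scene shaft_mid 0.94 [275.64 208.41] 443
scene shaft_mid 0.68 [242.28 256.71] 596
scene shaft_mid 0.38 [ 99.34 257.85] 2420
scene selector_knob 0.52 [273.01 262.11] 9617
scene selector_knob 0.4 [280.21 212.1 ] 58
scene reverser_knob 0.51 [305.67 202.32] 115
[[237.84 258.73]
 [282.19 215.68]
 [309.79 208.24]
 [216.54 263.02]]
top shaft_mid 0.91 [216.75 272.95] 443
top shaft_mid 0.81 [276.88 253.35] 406
top shaft_mid 0.74 [321.64 178.95] 463
top shaft_mid 0.25 [280.99 206.75] 80
top selector_knob 0.67 [280.95 206.28] 85
top selector_knob 0.28 [354.98 175.09] 97
top reverser_knob 0.47 [291.77 183.46] 5385
[[321.18 178.28]
 [281.33 206.09]
 [256.29 210.44]
 [338.4  150.76]]
```

View pics/c2.png

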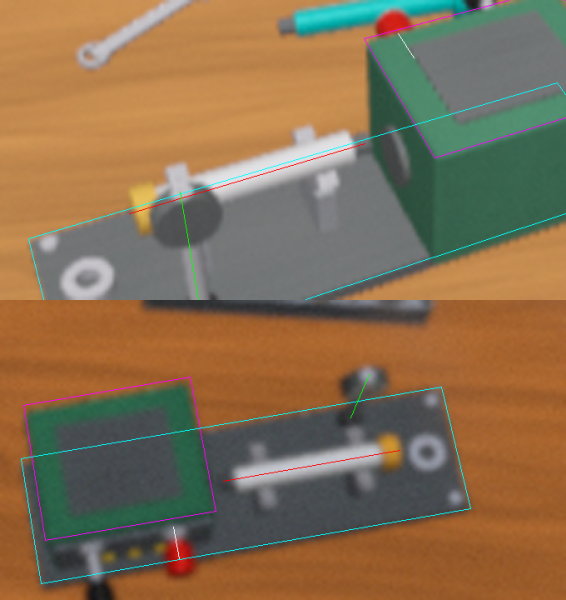

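The edge fit puts the bed at about (656, -154), yaw about 0.24 rad. In the overlay the head corners, bed corners, gauge post and red knob (top (281,206)) agree to about 1 px. Now I turn the tool so the jaws close along the bed's y, rising as it turns.

Request:
servo_tool --rows '[[60, [0, 0, -5], [0, 0, 10.4]], [60, [0, 0, -5], [0, 0, 10.4]], [60, [0, 0, -5], [0, 0, 10.4]], [60, [0, 0, -5], [0, 0, 10.4]], [60, [0, 0, -5], [0, 0, 10.4]], [60, [0, 0, -5], [0, 0, 10.4]], [60, [0, 0, -5], [0, 0, 10.4]], [60, [0, 0, -5], [0, 0, 10.4]]]'

```text
clock: 2.3
eef_pos: [214.2, 587.1, 271.4]
tcp_rot: [-3.142, 0.0, 1.334]
contact_force: [0.3, -0.2, 0.2]
opening: 0.702
```

Request:
servo_tool --rows '[[60, [0, 0, -5], [0, 0, 10.4]], [60, [0, 0, -5], [0, 0, 10.4]], [60, [0, 0, -5], [0, 0, 10.4]], [60, [0, 0, -5], [0, 0, 10.4]], [60, [0, 0, -5], [0, 0, 10.4]], [60, [0, 0, -5], [0, 0, 10.4]], [60, [0, 0, 0], [0, 0, 0]]]'

```text
clock: 3.18
eef_pos: [214.3, 587.3, 301.6]
tcp_rot: [-3.141, -0.0, 0.252]
contact_force: [0.8, -0.0, -0.4]
opening: 0.702
```

```bash
cat > go.py <<'E'
import sys
from fit import *
P=np.array([656.03,-153.79,.24])
def rel(bedpt,yaw=None):
    "shift in tool axes from the present TCP to a bed-frame point; yaw error deg about tool z"
    s=sense(); r=R.from_euler("xyz",s["tcp_rot"]); w=B(P,bedpt)[0]
    print("t",round(s["clock"],2),"tcp",s["eef_pos"],"rot",s["tcp_rot"],"q6",s["qpos"][5],"open",s["opening"],"F",s["contact_force"],"T",s["wrist_torque"])
    d=s["eef_pos"]-w; c,sn=np.cos(P[2]),np.sin(P[2]); print("bed pos",c*d[0]+sn*d[1]+bedpt[0],-sn*d[0]+c*d[1]+bedpt[1],s["eef_pos"][2],"bedyaw deg",np.degrees(s["tcp_rot"][2]-P[2]))
    print("shift",r.inv().apply(w-s["eef_pos"]))
E
python3 - <<'E'
from go import *
I={c:cv2.imread(f"pics/{c}0.png") for c in("scene","top")}
np.set_printoptions(precision=3,suppress=True)
print(edgefit(I,[652,-153,.22],("scene","top")),edgefit(I,[656,-153,.23],("top",)))
rel([-85,165,200])
E
```

```text
[ 656.031 -153.79     0.239] [ 651.641 -153.82     0.247]
t 3.17 tcp [214.261 587.321 301.63 ] rot [-3.141 -0.     0.252] q6 2.5375549695460764 open 0.7021108469437805 F [ 0.805 -0.025 -0.371] T [0.038 0.004 0.016]
bed pos -252.94343865828063 824.87873469936 301.63000136082843 bedyaw deg 0.6777756910119557
shift [160.088 661.875 101.328]
```

Request:
servo_tool --rows '[[60, [13, 55, 4], [0, 0, 0]], [60, [13, 55, 4], [0, 0, 0]], [60, [13, 55, 4], [0, 0, 0]], [60, [13, 55, 4], [0, 0, 0]], [60, [13, 55, 4], [0, 0, 0]], [60, [13, 55, 4], [0, 0, 0]], [60, [13, 55, 4], [0, 0, 0]], [60, [13, 55, 4], [0, 0, 0]]]'

```text
clock: 4.18
eef_pos: [424.6, 185.0, 269.2]
tcp_rot: [-3.141, -0.001, 0.256]
contact_force: [0.9, 0.1, -0.1]
opening: 0.705
```

Request:
servo_tool --rows '[[60, [13, 55, 4], [0, 0, 0]], [60, [13, 55, 4], [0, 0, 0]], [60, [13, 55, 4], [0, 0, 0]], [60, [13, 55, 4], [0, 0, 0]], [60, [4, 0, 0], [0, 0, 0.7]], [60, [0, 0, 0], [0, 0, 0]], [60, [0, 0, 0], [0, 0, 0]]]'

```text
clock: 5.05
eef_pos: [532.3, -11.5, 253.3]
tcp_rot: [-3.141, 0.0, 0.241]
contact_force: [-0.7, -0.5, -0.8]
opening: 0.705
```

```bash
python3 - <<'E'
from go import *
rel([-85,165,96])
I={c:grab_frame(c) for c in("scene","top")}
c="top"
q=proj(c,sense()["eef_pos"])[0]; print(q)
a=[]
for c in I:
    x0,y0=(proj(c,B(P,[-85,165,150]))[0]-[40,45]).astype(int); cr=cv2.resize(I[c][y0:y0+90,x0:x0+80],None,fx=5,fy=5,interpolation=2)
    for pt,col in((sense()["eef_pos"],(0,255,0)),(B(P,[-85,165,115])[0],(255,255,255))):
        u=((proj(c,pt)[0]-[x0,y0]+.5)*5).astype(int); cv2.circle(cr,tuple(int(v) for v in u),4,col,1)
    a.append(cr)
cv2.imwrite("pics/k1.png",np.hstack(a))
E
```

```text
t 5.05 tcp [532.3  -11.5  253.28] rot [-3.14  0.    0.24] q6 1.3049375109770005 open 0.7052074105455656 F [-0.74 -0.52 -0.77] T [ 0.02 -0.05  0.03]
bed pos -86.35849093822924 167.62365468588158 253.27916268559764 bedyaw deg 0.0668520769484733
shift [  1.4    2.68 157.28]
[280.95 197.15]
```

View pics/k1.png

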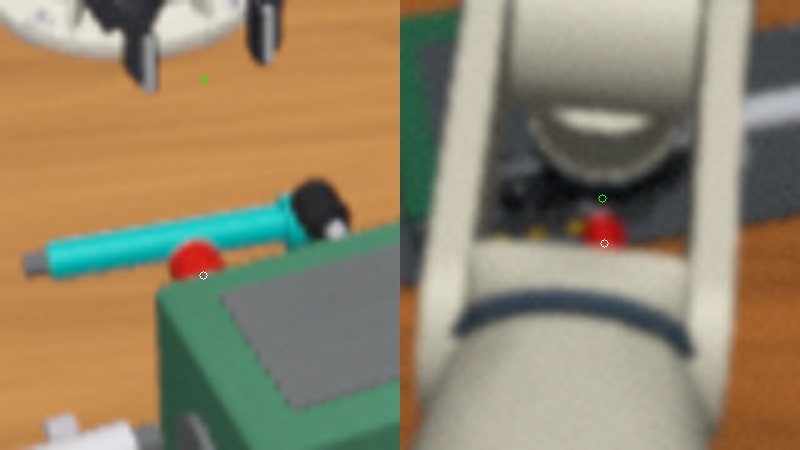

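The fingers (scene crop (147,90) and (265,62)) straddle the red knob in y, and the projected knob lands on the red in both views. I descend.

Request:
servo_tool --rows '[[60, [1, 2, 30], [0, 0, 0]], [60, [0, 0, 30], [0, 0, 0]], [60, [0, 0, 30], [0, 0, 0]], [60, [0, 0, 25], [0, 0, 0]], [60, [0, 0, 20], [0, 0, 0]], [60, [0, 0, 15], [0, 0, 0]], [60, [0, 0, 7], [0, 0, 0]], [60, [0, 0, 0], [0, 0, 0]]]'

```text
clock: 6.15
eef_pos: [534.3, -14.1, 96.2]
tcp_rot: [-3.142, 0.0, 0.239]
contact_force: [-0.8, -0.8, -0.2]
opening: 0.699
```

Request:
servo_tool --rows '[[25, [0, 0, 0], [0, 0, 0]], [25, [0, 0, 0], [0, 0, 0]], [25, [0, 0, 0], [0, 0, 0]], [25, [0, 0, 0], [0, 0, 0]], [25, [0, 0, 0], [0, 0, 0]]]' --force 25

```text
clock: 6.78
eef_pos: [534.6, -13.3, 97.2]
tcp_rot: [-3.14, -0.001, 0.238]
contact_force: [-1.7, 6.3, 4.9]
opening: 0.368
```

Gripped on the knob (31 mm). I pull slowly.

Request:
servo_tool --rows '[[25, [-2, 0, 0], [0, 0, 0]], [25, [-2, 0, 0], [0, 0, 0]], [25, [-2, 0, 0], [0, 0, 0]], [25, [-2, 0, 0], [0, 0, 0]], [25, [-2, 0, 0], [0, 0, 0]], [25, [-2, 0, 0], [0, 0, 0]]]'

```text
clock: 7.52
eef_pos: [523.8, -16.1, 97.2]
tcp_rot: [-3.141, -0.003, 0.238]
contact_force: [-0.7, 7.4, 3.0]
opening: 0.368
```

Request:
servo_tool --rows '[[25, [-2, 0, 0], [0, 0, 0]], [25, [-2, 0, 0], [0, 0, 0]], [25, [-2, 0, 0], [0, 0, 0]], [25, [-2, 0, 0], [0, 0, 0]], [25, [-2, 0, 0], [0, 0, 0]], [25, [0, 0, 0], [0, 0, 0]], [25, [0, 0, 0], [0, 0, 0]]]'

```text
clock: 8.4
eef_pos: [513.2, -18.7, 97.2]
tcp_rot: [-3.141, -0.001, 0.238]
contact_force: [-2.1, 5.2, 5.9]
opening: 0.363
```

```bash
python3 - <<'E'
from go import *
rel([-107,165,96])
E
```

```text
t 8.4 tcp [513.19 -18.74  97.2 ] rot [-3.14 -0.    0.24] q6 1.291607050850671 open 0.36319951644053117 F [-2.13  5.25  5.94] T [1.   0.3  0.01]
bed pos -106.64231626069389 165.12854596371847 97.19756520982817 bedyaw deg -0.13183564443879472
shift [-0.36  0.13  1.2 ]
```

Request:
servo_tool --rows '[[60, [0, 0, 0], [0, 0, 0]], [60, [0, 0, 0], [0, 0, 0]], [60, [0, 0, 0], [0, 0, 0]], [60, [0, 0, 0], [0, 0, 0]], [60, [0, 0, -10], [0, 0, 0]], [60, [0, 0, -30], [0, 0, 0]], [60, [0, 0, -40], [0, 0, 0]], [60, [0, 0, -40], [0, 0, 0]]]'

```text
clock: 9.4
eef_pos: [512.8, -19.5, 218.1]
tcp_rot: [3.142, -0.0, 0.238]
contact_force: [0.8, -0.6, 0.6]
opening: 0.707
```

Request:
servo_tool --rows '[[60, [0, 30, -40], [0, 0, -10]], [60, [0, 40, -10], [0, 0, -10]], [60, [0, 40, -5], [0, 0, -10]], [60, [0, 0, 0], [0, 0, -10]], [60, [0, 0, 0], [0, 0, -10]], [60, [0, 0, 0], [0, 0, -10]], [60, [0, 0, 0], [0, 0, -10]], [60, [0, 0, 0], [0, 0, -10]]]'

```text
clock: 10.4
eef_pos: [558.1, -118.5, 272.0]
tcp_rot: [3.141, 0.0, 1.64]
contact_force: [-0.6, 0.8, -0.4]
opening: 0.701
```

Request:
servo_tool --rows '[[60, [0, 0, 0], [0, 0, -10]], [60, [0, 0, 0], [0, 0, 0]]]'

```text
clock: 10.65
eef_pos: [558.2, -118.5, 271.9]
tcp_rot: [3.141, 0.0, 1.808]
contact_force: [-0.1, 0.5, -0.4]
opening: 0.701
```

```bash
python3 - <<'E'
from go import *
rel([0,0,63])
I={c:grab_frame(c) for c in("scene","top")}
for c in I:
    print(c,proj(c,B(P,[[-85,165,115],[-107,165,115]])).ravel())
    for t in("selector_knob","reverser_knob"):
        for b in boxes_of(c,t)[:2]: w=world(c,b["centre"]); d=w[:2]-P[:2]; print(c,t,b["conf"],w,"bed",np.cos(.24)*d[0]+np.sin(.24)*d[1],-np.sin(.24)*d[0]+np.cos(.24)*d[1])
a=[]
for c in I:
    x0,y0=(proj(c,B(P,[-60,100,100]))[0]-[60,50]).astype(int); a.append(cv2.resize(I[c][y0:y0+100,x0:x0+120],None,fx=3.3,fy=3.3,interpolation=2))
cv2.imwrite("pics/k2.png",np.hstack(a))
E
```

```text
t 10.65 tcp [ 558.19 -118.53  271.87] rot [3.14 0.   1.81] q6 -0.44905055407805855 open 0.7010081317930897 F [-0.08  0.49 -0.44] T [ 0.05  0.02 -0.  ]
bed pos -86.65228220167461 57.500893792045545 271.8688965225525 bedyaw deg 89.84142819292512
shift [-57.21  86.74 208.91]
scene [282.14 215.65 279.36 211.28]
scene selector_knob 0.65 [525.72 -19.09 125.54] bed -94.55069932416208 161.81753589146555
scene reverser_knob 0.65 [498.89  64.72 125.98] bed -100.70035889043001 249.59593068669113
scene reverser_knob 0.3 [517.01 476.78  17.71] bed 14.849835482578868 645.541530961073
top [281.37 206.13 282.47 212.11]
top selector_knob 0.57 [525.44 -11.12 124.55] bed -92.93280952607736 169.62012279416953
top reverser_knob 0.51 [523.59 -11.54 123.74] bed -94.82890565094262 169.65405141919408
```

View pics/k2.png

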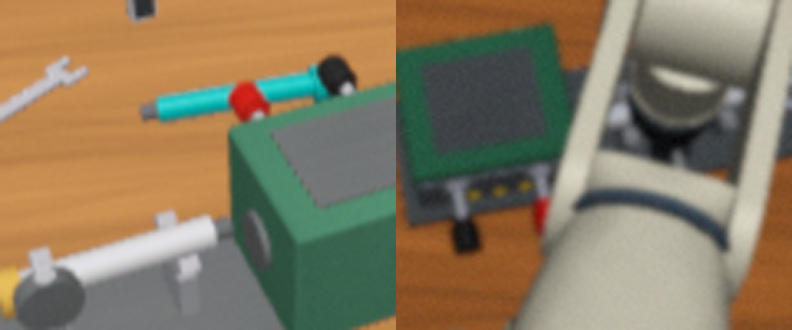

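The red knob is now clear of the head with its rod showing (scene crop (250,101)). I measure the travel from the red blob before moving on.

```bash
python3 - <<'E'
from go import *
def red(im,c):
    h=cv2.cvtColor(im,cv2.COLOR_BGR2HSV); m=cv2.inRange(h,(0,150,60),(8,255,255))|cv2.inRange(h,(172,150,60),(180,255,255))
    u=proj(c,B(P,[-95,165,115]))[0].astype(int); k=np.zeros_like(m); k[u[1]-14:u[1]+14,u[0]-14:u[0]+14]=1; a=np.argwhere((m>0)&(k>0)); return a.mean(0)[::-1],len(a),a.min(0),a.max(0)
c="scene"; im=grab_frame(c)
print(red(cv2.imread("pics/scene0.png"),c),red(im,c))
for x in(-85,-107,-129): # silhouette centroid of knob
    t=np.linspace(0,2*np.pi,40); q=np.vstack([np.c_[np.full(40,x+d),165+16*np.cos(t),115+16*np.sin(t)] for d in(-15,15)]); h=cv2.convexHull(proj(c,B(P,q)).astype(np.float32)); m=cv2.moments(h); print(x,m["m10"]/m["m00"],m["m01"]/m["m00"],m["m00"])
E
```

```text
(array([280.57, 212.92]), 53, array([210, 276]), array([216, 286])) (array([278.47, 210.19]), 86, array([205, 274]), array([216, 285]))
-85 282.1478805399163 215.67261020981778 142.77054007165134
-107 279.3738879989025 211.3006162576296 138.66581680788659
-129 276.675388712603 207.04769973968772 134.74068308039568
```

Request:
servo_tool --rows '[[60, [-29, 43, 0], [0, 0, 0]], [60, [-28, 43, 0], [0, 0, 0]], [60, [0, 0, 25], [0, 0, 0]], [60, [0, 0, 30], [0, 0, 0]], [60, [0, 0, 30], [0, 0, 0]], [60, [0, 0, 25], [0, 0, 0]], [60, [0, 0, 0], [0, 0, 0]]]'

```text
clock: 11.88
eef_pos: [653.8, -153.3, 159.1]
tcp_rot: [-3.138, -0.002, 1.809]
contact_force: [-0.1, -0.1, 0.2]
opening: 0.705
```

```bash
python3 - <<'E'
from go import *
rel([0,0,63])
c="scene"; im=grab_frame(c)
x0,y0=(proj(c,B(P,[0,0,110]))[0]-[60,50]).astype(int); k=5; cr=cv2.resize(im[y0:y0+100,x0:x0+120],None,fx=k,fy=k,interpolation=2)
for pt in(B(P,[0,-100,82]),B(P,[0,100,82]),sense()["eef_pos"],B(P,[0,0,82])):
    u=((proj(c,pt)[0]-[x0,y0]+.5)*k).astype(int); cv2.circle(cr,tuple(int(v) for v in u),4,(0,0,255),1)
cv2.imwrite("pics/s1.png",cr)
E
```

```text
t 11.88 tcp [ 653.84 -153.28  159.14] rot [-3.14 -0.    1.81] q6 -0.4702490812108834 open 0.7050921451150983 F [-0.06 -0.07  0.19] T [ 0.02  0.01 -0.02]
bed pos -2.0083691882008123 1.0215042798665492 159.13631743192036 bedyaw deg 89.87056998971545
shift [-1.2   2.37 96.13]
```

View pics/s1.png

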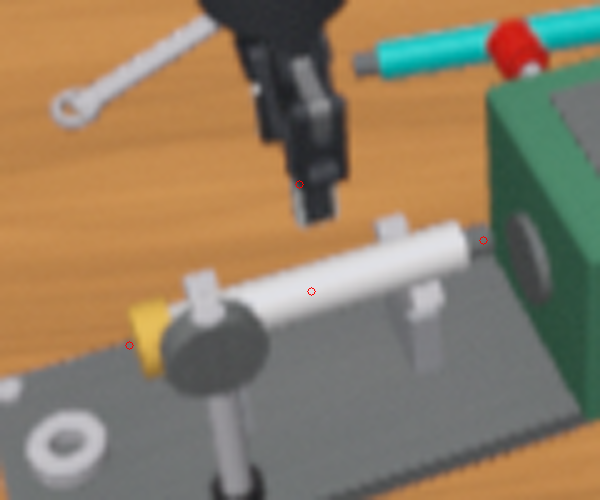

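The shaft lies under the tool. Its ends (collar (150,338), journal (480,240)) match the projected ends along the axis, and it sits perhaps 2–3 mm nearer the robot than the fit. I keep the tool's present x, descend, and grip lightly first to sense the offset.

Request:
servo_tool --rows '[[60, [-1, 0, 25], [0, 0, 0]], [60, [0, 0, 25], [0, 0, 0]], [60, [0, 0, 20], [0, 0, 0]], [60, [0, 0, 15], [0, 0, 0]], [60, [0, 0, 11], [0, 0, 0]], [60, [0, 0, 0], [0, 0, 0]]]'

```text
clock: 12.68
eef_pos: [655.2, -154.5, 64.7]
tcp_rot: [-3.141, -0.0, 1.809]
contact_force: [0.9, -0.5, -0.3]
opening: 0.702
```

Request:
servo_tool --rows '[[20, [0, 0, 0], [0, 0, 0]], [20, [0, 0, 0], [0, 0, 0]], [20, [0, 0, 0], [0, 0, 0]], [20, [0, 0, 0], [0, 0, 0]], [20, [0, 0, 0], [0, 0, 0]], [20, [0, 0, 0], [0, 0, 0]]]' --force 20

```text
clock: 13.42
eef_pos: [655.6, -154.8, 66.1]
tcp_rot: [3.141, 0.001, 1.809]
contact_force: [-2.8, -0.9, 5.1]
opening: 0.319
```

```bash
python3 - <<'E'
from go import *
rel([0,0,63]); s=sense(); r=R.from_euler("xyz",s["tcp_rot"]); print("tool F",r.inv().apply(s["contact_force"]),"T",r.inv().apply(s["wrist_torque"]))
E
```

```text
t 13.43 tcp [ 655.65 -154.82   66.08] rot [3.14 0.   1.81] q6 -0.4722847032417598 open 0.318728421415942 F [-2.85 -0.86  5.06] T [-0.09  0.44  0.08]
bed pos -0.615957588206318 -0.9111259359846783 66.08250854976421 bedyaw deg 89.9136683227481
shift [0.91 0.61 3.08]
tool F [-0.17 -2.97 -5.06] T [ 0.45  0.02 -0.08]
```

Centred well (only 3 N lateral). I grip hard and lift a little.

Request:
servo_tool --rows '[[20, [0, 0, 0], [0, 0, 0]], [20, [0, 0, 0], [0, 0, 0]], [20, [0, 0, 0], [0, 0, 0]], [20, [0, 0, -2], [0, 0, 0]], [20, [0, 0, -5], [0, 0, 0]], [20, [0, 0, -8], [0, 0, 0]], [20, [0, 0, -10], [0, 0, 0]], [20, [0, 0, 0], [0, 0, 0]]]' --force 110

```text
clock: 14.42
eef_pos: [656.3, -154.8, 91.6]
tcp_rot: [3.14, 0.001, 1.809]
contact_force: [0.3, -0.9, -3.5]
opening: 0.292
```

Request:
servo_tool --rows '[[20, [0, 0, -10], [0, 0, 0]], [20, [0, 0, -20], [0, 0, 0]], [20, [0, 0, -20], [0, 0, 0]], [20, [0, 0, -20], [0, 0, 0]], [20, [0, 0, -20], [0, 0, 0]], [20, [0, 0, -18], [0, 0, 0]], [20, [0, 0, -10], [0, 0, 0]], [20, [0, 0, 0], [0, 0, 0]]]'

```text
clock: 15.42
eef_pos: [655.8, -154.7, 209.1]
tcp_rot: [3.141, 0.001, 1.809]
contact_force: [-1.0, -0.2, -3.2]
opening: 0.294
```

```bash
python3 - <<'E'
from go import *
rel([0,0,63]); s=sense(); r=R.from_euler("xyz",s["tcp_rot"]); print("tool F",r.inv().apply(s["contact_force"]),"T",r.inv().apply(s["wrist_torque"]))
c="scene"; im=grab_frame(c)
g=s["eef_pos"][2]+19
x0,y0=(proj(c,B(P,[0,0,g-40]))[0]-[60,50]).astype(int); k=5; cr=cv2.resize(im[y0:y0+100,x0:x0+120],None,fx=k,fy=k,interpolation=2)
for pt in(B(P,[0,-100,g]),B(P,[0,100,g]),B(P,[0,0,g])):
    u=((proj(c,pt)[0]-[x0,y0]+.5)*k).astype(int); cv2.circle(cr,tuple(int(v) for v in u),4,(0,0,255),1)
cv2.imwrite("pics/s2.png",cr)
E
```

```text
t 15.43 tcp [ 655.84 -154.67  209.07] rot [3.14 0.   1.81] q6 -0.4722233056062981 open 0.29432245436477034 F [-0.98 -0.23 -3.22] T [ 0.06 -0.02  0.01]
bed pos -0.3880301504391852 -0.807326685104701 209.07259519185573 bedyaw deg 89.90886393479633
shift [  0.89   0.23 146.07]
tool F [ 0.01 -1.01  3.22] T [-0.03  0.05 -0.01]
```

View pics/s2.png

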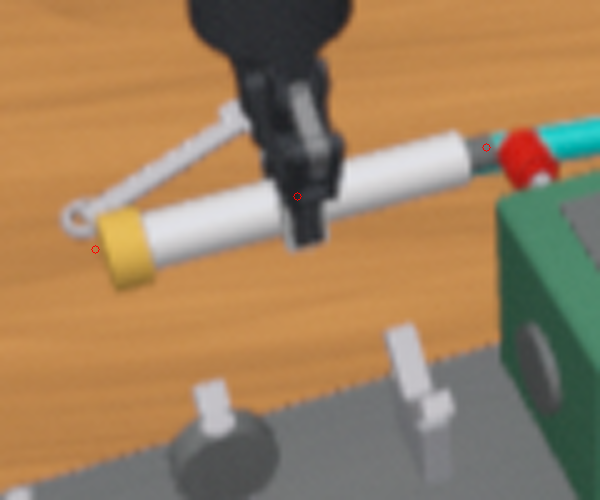

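The shaft hangs level (collar (125,250), journal (480,150) in the crop) at about 228 mm, clear of the gauge and head. I turn it half a turn through the free wrist range.

Request:
servo_tool --rows '[[20, [0, 0, 0], [0, 0, 4]], [20, [0, 0, 0], [0, 0, 7]], [20, [0, 0, 0], [0, 0, 10]], [20, [0, 0, 0], [0, 0, 10]], [20, [0, 0, 0], [0, 0, 10]], [20, [0, 0, 0], [0, 0, 10]], [20, [0, 0, 0], [0, 0, 10]], [20, [0, 0, 0], [0, 0, 10]]]'

```text
clock: 16.48
eef_pos: [654.9, -154.5, 207.0]
tcp_rot: [-3.14, 0.001, 0.564]
contact_force: [-0.1, -0.3, -3.1]
opening: 0.295
```

Request:
servo_tool --rows '[[20, [0, 0, 0], [0, 0, 10]], [20, [0, 0, 0], [0, 0, 10]], [20, [0, 0, 0], [0, 0, 10]], [20, [0, 0, 0], [0, 0, 10]], [20, [0, 0, 0], [0, 0, 10]], [20, [0, 0, 0], [0, 0, 10]], [20, [0, 0, 0], [0, 0, 10]], [20, [0, 0, 0], [0, 0, 10]]]'

```text
clock: 17.48
eef_pos: [654.9, -154.5, 206.9]
tcp_rot: [3.14, 0.002, -0.832]
contact_force: [-0.0, 0.5, -3.6]
opening: 0.295
```

Request:
servo_tool --rows '[[20, [0, 0, 0], [0, 0, 10]], [20, [0, 0, 0], [0, 0, 10]], [20, [0, 0, 0], [0, 0, 6]], [20, [0, 0, 0], [0, 0, 3]], [20, [0, 0, 0], [0, 0, 0]], [20, [0, 0, 0], [0, 0, 0]]]'

```text
clock: 18.23
eef_pos: [655.2, -154.5, 207.7]
tcp_rot: [3.141, 0.0, -1.331]
contact_force: [-0.1, 0.4, -3.5]
opening: 0.297
```

```bash
python3 - <<'E'
from go import *
rel([0,0,63]); s=sense(); r=R.from_euler("xyz",s["tcp_rot"]); print("tool F",r.inv().apply(s["contact_force"]),"T",r.inv().apply(s["wrist_torque"]))
c="scene"; im=grab_frame(c)
g=s["eef_pos"][2]+19
x0,y0=(proj(c,B(P,[0,0,g-40]))[0]-[60,50]).astype(int); k=5; cr=cv2.resize(im[y0:y0+100,x0:x0+120],None,fx=k,fy=k,interpolation=2)
for pt in(B(P,[0,-100,g]),B(P,[0,100,g]),B(P,[0,0,g])):
    u=((proj(c,pt)[0]-[x0,y0]+.5)*k).astype(int); cv2.circle(cr,tuple(int(v) for v in u),4,(0,0,255),1)
cv2.imwrite("pics/s3.png",cr)
E
```

```text
t 18.23 tcp [ 655.24 -154.52  207.67] rot [ 3.14  0.   -1.33] q6 2.6681898026238393 open 0.2967441267595487 F [-0.07  0.42 -3.51] T [0.01 0.02 0.02]
bed pos -0.9392259999324655 -0.5192321086130394 207.66526637449235 bedyaw deg -90.02285767072925
shift [ -0.46  -1.06 144.66]
tool F [-0.43 -0.03  3.51] T [-0.02 -0.01 -0.02]
```

View pics/s3.png

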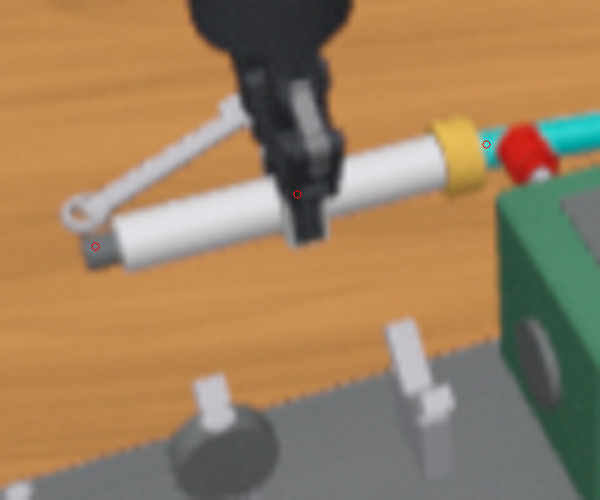

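Collar now points to the head (455,158). Against the picture before the turn, the shaft's centre moved about 18 crop px (9 mm) away from the head, so I shift 8 mm towards the head and lower.

Request:
servo_tool --rows '[[20, [-4, 0, 0], [0, 0, 0]], [20, [-4, 0, 10], [0, 0, 0]], [20, [0, 0, 20], [0, 0, 0]], [20, [0, 0, 25], [0, 0, 0]], [20, [0, 0, 25], [0, 0, 0]], [20, [0, 0, 25], [0, 0, 0]], [20, [0, 0, 15], [0, 0, 0]], [20, [0, 0, 5], [0, 0, 0]]]'

```text
clock: 19.27
eef_pos: [652.8, -146.6, 81.6]
tcp_rot: [3.14, 0.001, -1.332]
contact_force: [0.3, 0.3, -2.7]
opening: 0.291
```

Request:
servo_tool --rows '[[20, [0, 0, 2], [0, 0, 0]], [20, [0, 0, 2], [0, 0, 0]], [20, [0, 0, 2], [0, 0, 0]], [20, [0, 0, 0], [0, 0, 0]], [20, [0, 0, 0], [0, 0, 0]]]'

```text
clock: 19.9
eef_pos: [653.7, -146.9, 77.5]
tcp_rot: [-3.141, -0.0, -1.332]
contact_force: [0.9, -0.4, -4.3]
opening: 0.293
```

```bash
python3 - <<'E'
from go import *
rel([0,0,66]); s=sense(); r=R.from_euler("xyz",s["tcp_rot"]); print("tool F",r.inv().apply(s["contact_force"]),"T",r.inv().apply(s["wrist_torque"]))
E
```

```text
t 19.9 tcp [ 653.7  -146.86   77.5 ] rot [-3.14 -0.   -1.33] q6 2.680015835241009 open 0.29284336112316633 F [ 0.85 -0.43 -4.26] T [-0.09  0.02  0.02]
bed pos -0.6197032415951371 7.290263626570144 77.50102660265267 bedyaw deg -90.0941848931896
shift [ 7.29 -0.63 11.5 ]
tool F [ 0.62 -0.72  4.26] T [-0.04  0.08 -0.02]
```

Request:
servo_tool --rows '[[20, [0, 0, 2], [0, 0, 0]], [20, [0, 0, 2], [0, 0, 0]], [20, [0, 0, 2], [0, 0, 0]], [20, [0, 0, 1], [0, 0, 0]], [20, [0, 0, 0], [0, 0, 0]], [20, [0, 0, 0], [0, 0, 0]]]'

```text
clock: 20.65
eef_pos: [653.7, -146.8, 70.4]
tcp_rot: [-3.141, -0.0, -1.332]
contact_force: [0.8, 0.4, -3.5]
opening: 0.292
```

Request:
servo_tool --rows '[[20, [0, 0, 1], [0, 0, 0]], [20, [0, 0, 1], [0, 0, 0]], [20, [0, 0, 0], [0, 0, 0]]]'

```text
clock: 21.02
eef_pos: [653.5, -146.8, 68.2]
tcp_rot: [3.141, 0.0, -1.332]
contact_force: [-0.6, 0.6, -3.4]
opening: 0.292
```

Request:
servo_tool --rows '[[20, [0, 0, 1], [0, 0, 0]], [20, [0, 0, 0], [0, 0, 0]]]'

```text
clock: 21.28
eef_pos: [653.6, -146.8, 67.2]
tcp_rot: [3.141, 0.0, -1.332]
contact_force: [0.4, -0.3, -3.7]
opening: 0.301
```

Request:
servo_tool --rows '[[20, [0, 0, 1], [0, 0, 0]], [20, [0, 0, 0], [0, 0, 0]]]'

```text
clock: 21.52
eef_pos: [653.8, -146.9, 66.7]
tcp_rot: [-3.141, -0.0, -1.332]
contact_force: [-1.5, 0.6, 1.9]
opening: 0.293
```

Request:
servo_tool --rows '[[20, [0, 0, 1], [0, 0, 0]], [20, [0, 0, 0], [0, 0, 0]]]'

```text
clock: 21.78
eef_pos: [653.8, -146.9, 66.6]
tcp_rot: [-3.141, -0.0, -1.332]
contact_force: [-5.0, 0.4, 10.3]
opening: 0.291
```

Seated (net upward load at z 66.6, the same height as at pick-up). I ease the grip, open and retreat.

Request:
servo_tool --rows '[[20, [0, 0, 0], [0, 0, 0]], [20, [0, 0, 0], [0, 0, 0]], [32, [0, 0, 0], [0, 0, 0]], [36, [0, 0, 0], [0, 0, 0]], [45, [0, 0, 0], [0, 0, 0]], [60, [0, 0, 0], [0, 0, 0]], [60, [0, 0, 0], [0, 0, 0]], [60, [0, 0, 0], [0, 0, 0]]]' --force 20

```text
clock: 22.78
eef_pos: [653.6, -146.8, 65.3]
tcp_rot: [3.142, 0.0, -1.332]
contact_force: [0.2, -0.2, 0.0]
opening: 0.702
```

Request:
servo_tool --rows '[[60, [0, 0, -8], [0, 0, 0]], [60, [0, 0, -20], [0, 0, 0]], [60, [0, 0, -30], [0, 0, 0]], [60, [0, 0, -40], [0, 0, 0]], [60, [0, 0, -50], [0, 0, 0]], [60, [0, 40, -30], [0, 0, 0]], [60, [0, 60, 0], [0, 0, 0]], [60, [0, 60, 0], [0, 0, 0]]]'

```text
clock: 23.78
eef_pos: [497.0, -184.9, 245.3]
tcp_rot: [-3.139, -0.002, -1.332]
contact_force: [0.1, -0.0, -0.1]
opening: 0.703
```

Request:
servo_tool --rows '[[60, [45, 45, -10], [0, 0, 0]], [60, [45, 45, 0], [0, 0, 0]], [60, [45, 30, 0], [0, 0, 0]], [60, [45, 0, 0], [0, 0, 0]], [60, [0, 0, 0], [0, 0, 0]], [60, [0, 0, 0], [0, 0, 0]]]'

```text
clock: 24.52
eef_pos: [425.4, -384.7, 253.7]
tcp_rot: [-3.141, 0.0, -1.333]
contact_force: [-1.7, 1.2, -0.6]
opening: 0.7
```

```bash
python3 - <<'E'
from view import *
P=[656.03,-153.79,.24]
I={c:grab_frame(c) for c in("scene","top")}
overlay(I,P,"pics/f1.png"); print(sense()["clock"],sense()["eef_pos"],sense()["contact_force"])
E
```

```text
24.625 [ 425.56 -384.13  253.49] [-0.84  0.12 -0.49]
```

View pics/f1.png

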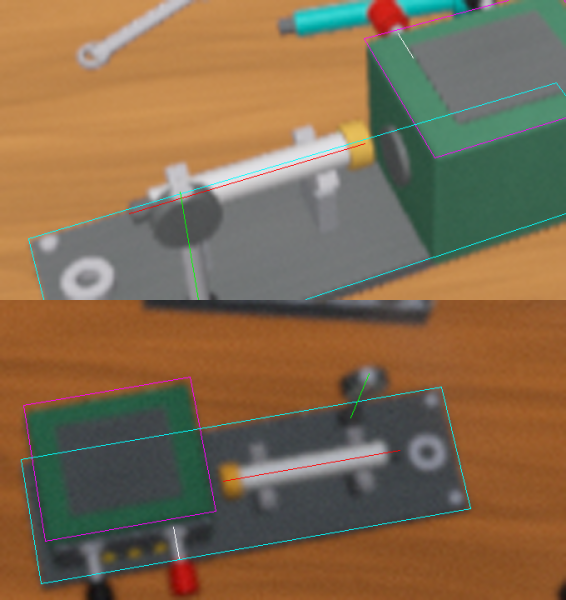

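The final picture shows the collar (top (230,478), scene (357,145)) next to the head and the shaft lying along the seat line in both rests. The red knob is out by one click, and the black knob and the rest are unchanged. I hand in.

```bash
python3 -c "
from rig import *
print(sign_off())"
```

```text
the job is handed in; nothing more can be done
None
```

I put the drive in neutral and turned the shaft end for end. It lies back in both V-rests with the brass collar towards the drive head, and the job was handed in at about 24.6 s.

- **Red rod:** I pulled it 22 mm and let go. The knob then sat where the middle click should be, about 1 px off in the scene picture, and both trained networks showed it further out than before. Their positions were up to 14 mm short of that click, but they report the visible surface and the rod was partly hidden.
- **Turn:** I gripped the shaft at 110 N and turned it 180° at about 228 mm, above the gauge and the head. It stayed level.
- **Set-down:** The turn had moved the shaft's centre about 9 mm, so I shifted it 8 mm back before lowering in 1 mm steps. It touched down at the same height as at pick-up, and I released it at a net upward force of about 10 N.
- **Last checks:** In the last pictures the shaft lies on the seat line, an estimated 1 to 5 mm towards the head from centre (limit 12 mm). The black rod looked unmoved by eye; I did not measure it. After release the wrist force read under 2 N.
- **Disagreement:** The two cameras' separate fits of the rig differed by up to 14 mm across the bed. The combined fit agreed with what the fingers felt at the knob and the shaft.

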